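# Close a canister with its nested lid set, then take off and hold up the outer cover

### The job

Swing the ring lamp sideways on its stiff post until its head is well clear of the open canister (a good hand's breadth beside it) and leave it there. Then bring the nested pair of lids over together, lower it gently onto the canister so that the inner lid is fully seated in the mouth, let go of the stem, and lift the outer cover alone straight up off the inner lid, which must stay seated. Finish while still holding the cover in the gripper, still, with its rim clear above the top of the inner lid's stem; do not shove the canister along or upset the other things on the table.

Things in the scene. Friction and masses are not known exactly. Their poses are not given: they have to be found in the camera images.
- canister: open round galvanised tin, upright, loose but heavy (about 1.6 kg), 100 mm tall, 104 mm outside and 96 mm inside diameter; origin at the centre of its underside, z up. The ring lamp hangs over it at the start. It is the wider of the two open tins.
- inner_lid: metal lid: plug 92 mm across, 16 mm deep (lowest 6 mm taper to 80 mm), over it a flange 108 mm across, 4 mm thick, and a round upright stem 16 mm across, its top 82 mm above the origin (centre of the plug's underside, z up). Starts on a wood slice, outer lid lying on it. Seated, the flange lies on the canister's rim, origin 84 mm above the canister's. 0.15 to 0.3 kg.
- outer_lid: cover: disc 122 mm across, 4 mm thick, skirt 10 mm below it, wooden collar handle 36 mm across, top 34 mm above the origin (centre of the disc's underside, z up). The stem passes the 25 mm bore with 4.5 mm play. Nested, it lies loose on the flange, origin 20 mm above the inner lid's, stem 28 mm above the collar: lifting the stem lifts both, the collar the cover alone. 0.14 to 0.28 kg.
- wood_slice: fixed wood slice, 160 mm across and 25 mm thick, on which the lid set stands at the start, to the left or to the right; origin at the centre of its underside
- lamp_arm (a joint): angle of the ring lamp's arm about its upright post (rad), stops at -1.25 and 1.25; near 0 at the start, with the lamp over the canister. Growing values swing the head anticlockwise seen from above (towards -y, the robot's right). The joint is stiff: it needs about 3 N sideways at the grip pin and stays where it is left.
- lamp_pivot (a point): the lamp's upright swing axis at arm height, 214 mm above the table, at the far side of the table; the post is fixed on a round foot 130 mm across
- lamp_ring (a point): centre of the lamp's open ring head, 219 mm above the table and 240 mm from the swing axis; the ring is 100 mm across outside, 74 mm inside and 14 mm high (212 to 226 mm above the table); a bar 18 mm wide joins it to the post
- lamp_grip (a point): grip point of the black upright pin on the part of the ring farthest from the post: the pin is 18 mm across, 284 mm from the swing axis, and stands up from the ring to 272 mm above the table; this point is 250 mm above the table, 24 mm above the ring's top
- slim_tin: bystander: narrower open tin, 72 mm across, 95 mm tall, on a second wood slice (160 mm across, 25 mm thick); origin under its centre
- brush: bystander: hand brush lying in front of the robot
- jar: bystander: lidded jar 68 mm across, 90 mm tall; origin under its centre
- clay_pot: bystander: terracotta pot 80 mm across, 75 mm tall; origin under its centre
- wood_box: bystander: open wooden box 100 x 140 x 60 mm; origin under its centre
- mug: bystander: white mug 76 mm across, 85 mm tall; origin under its centre
- round: bystander: small wooden disc 90 mm across, 18 mm thick; origin under its centre
Mind the look-alikes: they are no part of the job. What is shaped like the outer_lid but green or turquoise is not meant. Leave any turquoise look-alike of the canister alone.

How it is judged (in metres and radians):
On the way, in this order (a step that is already met when the one before it is completed fails the run):
1. the lamp head has been swung clear of the canister and left at rest (horizontal distance between lamp_ring and canister above 0.15 m and velocity of joint lamp_arm between -0.05 and 0.05 rad/s and contact force between lamp_arm and the arm below 0.1 N and contact force between lamp_arm and the fingers below 0.1 N), for 0.2 s.
2. both lids, nested, are seated on the canister and the fingers have let go of the stem (z of inner_lid in the frame of canister between 0.08 and 0.088 m and horizontal distance between inner_lid and canister below 0.008 m and angle between the z axis of inner_lid and the z axis of canister, either way round below 0.05 rad and z of outer_lid in the frame of inner_lid below 0.026 m and linear speed of inner_lid below 0.02 m/s and contact force between inner_lid and the fingers below 0.1 N), for 0.2 s.
At the end, for the whole second after the job is handed in: Lamp ring centre over 150 mm from the canister axis; inner lid seated (80-88 mm up the canister, within 8 mm of its axis, tilt under 0.05), still, untouched; cover held still by the fingers, 90 mm or more above the inner lid (origins), tilt under 0.35; canister upright, moved under 30 mm (horizontal distance between lamp_ring and canister above 0.15 m and z of inner_lid in the frame of canister between 0.08 and 0.088 m and horizontal distance between inner_lid and canister below 0.008 m and angle between the z axis of inner_lid and the z axis of canister, either way round below 0.05 rad and z of outer_lid in the frame of inner_lid above 0.09 m and contact force between outer_lid and the fingers above 1 N and contact force between outer_lid and inner_lid below 0.05 N and contact force between outer_lid and lamp_arm below 0.05 N and contact force between inner_lid and the fingers below 0.05 N and angle between outer_lid's own z axis and vertical below 0.35 rad and linear speed of outer_lid below 0.03 m/s and linear speed of inner_lid below 0.02 m/s and angle between canister's own z axis and vertical below 0.05 rad and distance of canister from where it was at the start of the episode below 0.03 m); the arm keeps its last pose, push and grip.
It fails at once if the cover is parted from the inner lid while the inner lid is not seated in the canister (z of outer_lid in the frame of inner_lid above 0.034 m and not (z of inner_lid in the frame of canister between 0.08 and 0.088 m and horizontal distance between inner_lid and canister below 0.008 m and angle between the z axis of inner_lid and the z axis of canister, either way round below 0.05 rad)).
It fails at once if the lids are dropped onto the canister (horizontal distance between inner_lid and canister below 0.03 m and z of inner_lid in the frame of canister below 0.115 m and linear speed of inner_lid above 0.4 m/s).
It fails at once if the canister is shoved more than 30 mm (distance of canister from where it was at the start of the episode above 0.03 m).
It fails at once if another thing on the table is moved more than 40 mm (distance of any of slim_tin, brush, jar, clay_pot, wood_box, mug, round from where it was at the start of the episode above 0.04 m).
It also fails if it takes over 72 s, if anything falls off the work surface, if the arm or the gripper's body presses on something with over 40 N, if the wrist force passes 120 N, or if a joint passes its speed limit or range.

### The arm

A 6-joint arm with a two-finger parallel gripper is mounted at the origin on the work surface. World frame = base frame: x ahead of the robot, y to its left, z up, the work surface at z = 0. Lengths are in m, angles in degrees, forces in N, time in s.
With the tool pointing down it reaches from about 0.3 to 0.75 m from the base axis. Payload 8.5 kg.
Tool frame: the origin (TCP) lies at the centre of the arm's flange, where the gripper is bolted on; the fingertips stand 173 mm ahead of it and the grasp point (between the pads) lies 155 mm ahead of it (env.grip_point_offset is the z of the grasp point in the tool frame, in m); z points along the fingers, y is the direction in which the jaws open and shut (so a half turn about z gives the same grasp; the last joint's range is limited). The gripper opens to 85 mm and grips with 20 to 120 N. Pads are 22 mm wide; open, the fingers measure 114 mm over their backs; the gripper's body (76 mm by 85 mm) begins 54 mm behind the grasp point. The pads swing forward as they close: fully open they stand 13 mm farther back than shut.
Start: joints at [-78.226, 21.807, 74.336, -0, 83.858, -12.336], TCP at [0.225, -0.502, 0.405] pointing down, gripper open.
Joint ranges: [-178.18, 178.18], [-50.72, 133.34], [12.68, 142.11], [-81.47, 261.47], [9.98, 163.14], [-165.26, 165.26]. Speed limits (degrees/s): [136.94, 136.94, 180, 180, 180, 180].

### API

Orientations are given as a 3x3 rotation matrix whose columns are the frame's x, y, z axes.
In Python, from rig import env, get_image, nets gives the robot as it stands.
- The arm moves only by the tool send_rows, never from a script. Its arguments are lists of equal length, an entry for each row: "xyz": the shift along the tool's x, y, z in mm, a list of three; "spin": the turn about the tool's z in degrees. A call has 1 to 20 rows; each row is the pose to reach, as a shift and turn from the pose measured when the call began, along the tool's axes at that moment; what a row does not reach only later rows make up. A row lasts 1/8 s, in which the tool goes at most 62.5 mm and 10.7 degrees, less where a joint would pass 70% of its speed; a pose out of reach is approached as far as the arm can. A call with a gripper value outside its range is refused whole. "hand" is the opening, from 0 (shut) to 1 (fully open), set as the call begins (left out, the last holds). The fingers move at their own pace and stop on an object; "force" is the grip in N (left out, the last holds). Time passes only in rows, so rows that repeat a pose let the fingers close. It gives the time, the measured TCP pose, the force and the opening at its end, in the units of the state.
- env.observe(): the state, without advancing time (a new reading comes with each control period).
- get_image(name): name is "scene" or "top" or "wrist"; returns a dict with "pixels" (400x640x3 uint8, red, green, blue), "range_z" (400x640 float32, m along the optical axis (not along the pixel's ray), 0 where there is no reading), "fov_y" (degrees; the focal length in pixels is half the picture's height over the tangent of half this angle, whatever the lens; pixels are square), "cx", "cy" (the principal point, pixels), "cam_to_world" (4x4, takes a point from camera to world coordinates). Camera axes: x right, y down, z forward; pixel columns grow to the right and rows downward; lengths in m; the calibration is good to about 2 mm. A picture is of the moment at which its call begins.
- env.close_job(): hands the job in, once; it reports no verdict.
Trained networks look in a picture, given as the dict that the camera call returned (one of the last four; its "shot" number tells which), for a name from the list of things; names that differ only in an ending like _2 or _b are one class to them, and where a whole thing is asked for, a point or a joint stands for the part that bears it (a point fixed in the world has none). Each returns a list of dicts, best first, with "confidence" (0 to 1); they miss things now and then, are a little off and sometimes report something else, mostly with a low value. They report only what shows in the picture. A call takes as long as a camera call. They do not tell look-alikes from the thing itself.
- nets.silhouettes(picture, name): "pixels" (400x640 bool, what is visible of it) and "box" ([centre column, centre row, width, height] in pixels, round what is visible of it).
The state is a dict: "time_s": time; "q": joint angles; "qvel": joint speeds; "joint_efforts": joint torques, N m; "position": TCP position; "tool_rot": TCP orientation; "ft_force": force on the tool from outside, world axes, zero at the start; "wrist_torque": the same for the moment, N m; "grip_width": finger opening in m.
Only numpy, scipy, OpenCV 4.12 (cv2) and the standard library are available. Lean on these libraries where they do the work, as an engineer would, in place of code of your own. Each camera call takes 0.05 s, during which the arm holds its last target. There are 200 camera calls.

## Working session

There is one attempt and no reset: what is moved stays moved. The work goes in short steps, Python scripts to look and compute and a tool call to move; the robot and the scene stay as the last step left them, time stands still between calls to the robot, and variables do not carry over. Pictures are saved under pics/ and viewed, on a budget of 10 in all, crops included, one or two more only if the job needs it, and the job is handed in when it is done.

Besides the shell and the picture viewer there is one more tool, called after "Emit:" as name(argument=value, ...) on one line, values as JSON. send_rows: Moves the arm, as the interface text tells. Its arguments: {"type":"object","properties":{"xyz":{"type":"array"},"spin":{"type":"array"},"hand":{"type":"number"},"force":{"type":"number"}},"required":["xyz","spin"]}

```bash
mkdir -p pics; ls
cat > h.py <<'E'
import numpy as np, cv2
from rig import env, get_image, nets
def cloud(p):
    z=p["range_z"]; f=200/np.tan(np.radians(p["fov_y"])/2)
    v,u=np.mgrid[0:400,0:640]
    P=np.stack([(u-p["cx"])/f*z,(v-p["cy"])/f*z,z,np.ones_like(z)],-1)@np.array(p["cam_to_world"]).T
    P=P[...,:3]; P[z==0]=np.nan
    return P
def save(p,n): cv2.imwrite(f"pics/{n}.png",cv2.cvtColor(p["pixels"],cv2.COLOR_RGB2BGR))
E
python3 - <<'E'
from h import *
s=env.observe();print(s)
for n in("scene","top"):
    p=get_image(n);save(p,n+"0");np.savez(f"{n}0.npz",P=cloud(p),c=p["pixels"])
    C=cloud(p);print(n,np.round(p["cam_to_world"],3).tolist())
    for k in["canister","inner_lid","outer_lid","wood_slice","lamp_ring","slim_tin","jar","mug"]:
        for d in nets.silhouettes(p,k):
            q=C[d["pixels"]];q=q[~np.isnan(q[:,0])]
            if len(q): print(k,round(d["confidence"],2),np.round(d["box"]),np.round(np.median(q,0),3),np.round(np.percentile(q,[2,98],axis=0),3).tolist())
E
```

```text
pics
{'time_s': 0.0, 'q': array([-7.82269808e+01,  2.18399838e+01,  7.43839505e+01, -1.53794613e-03,
        8.38600179e+01, -1.23375951e+01]), 'qvel': array([-0.02088396, -0.10252   ,  0.036869  ,  0.12671118,  0.11204684,
       -0.06175118]), 'joint_efforts': array([-2.28118556e-04, -4.48466420e+01, -2.31270754e+01, -1.45489021e-04,
        4.86773133e-03, -2.06297976e-06]), 'position': array([ 0.22464427, -0.50197647,  0.40412576]), 'tool_rot': array([[ 9.12757382e-01,  4.08501965e-01, -3.25087422e-04],
       [ 4.08501994e-01, -9.12756309e-01,  1.42897244e-03],
       [ 2.87012454e-04, -1.43710400e-03, -9.99998926e-01]]), 'ft_force': array([-0.44419778,  0.92959019, -0.1186382 ]), 'wrist_torque': array([-0.01196743, -0.01506749,  0.02656973]), 'grip_width': 0.08530444737817593}
scene [[0.644, 0.625, -0.441, 1.173], [0.765, -0.536, 0.356, -0.533], [-0.014, -0.567, -0.824, 1.388], [0.0, 0.0, 0.0, 1.0]]
canister 0.94 [349. 215.  28.  43.] [0.548 0.068 0.051] [[0.502, 0.013, 0.002], [0.603, 0.114, 0.102]]
canister 0.89 [330. 260.  33.  43.] [ 0.642 -0.092  0.046] [[0.6, -0.148, 0.00
[... 1740 characters left out ...]
 34. 102.] [0.619 0.067 0.224] [[0.515, 0.031, -0.001], [0.809, 0.136, 0.271]]
outer_lid 0.56 [209. 302.  40.  40.] [0.251 0.35  0.004] [[0.196, 0.296, -0.004], [0.307, 0.409, 0.034]]
wood_slice 0.93 [235. 243.  46.  48.] [0.426 0.278 0.025] [[0.361, 0.194, 0.009], [0.513, 0.344, 0.035]]
lamp_ring 0.71 [282. 162.  37.  96.] [0.626 0.066 0.225] [[0.515, 0.031, 0.217], [0.81, 0.133, 0.271]]
slim_tin 0.59 [409. 247.  29.  30.] [ 0.412 -0.315  0.056] [[0.375, -0.341, 0.024], [0.443, -0.273, 0.124]]
jar 0.55 [413. 171.  24.  24.] [ 0.657 -0.331  0.087] [[0.632, -0.365, 0.016], [0.686, -0.306, 0.095]]
mug 0.92 [158. 264.  31.  32.] [0.383 0.521 0.037] [[0.329, 0.477, -0.002], [0.42, 0.549, 0.087]]
```

Run:
```python
import cv2
a=cv2.imread("pics/top0.png")[90:340,110:470];cv2.imwrite("pics/a.png",cv2.resize(a,(800,556),interpolation=cv2.INTER_CUBIC))
```

```text
(no output)
```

View pics/a.png

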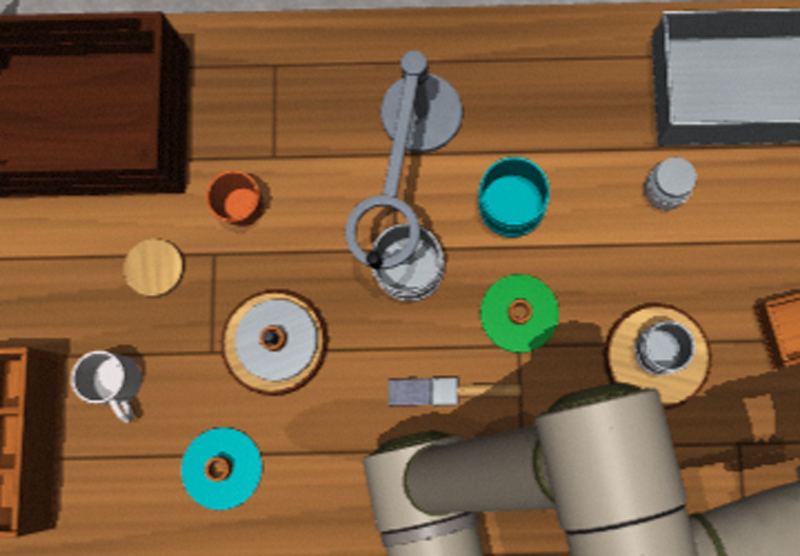

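Run:
```python
import numpy as np
from scipy.optimize import least_squares
def circ(q,r):
    f=lambda p:np.hypot(q[:,0]-p[0],q[:,1]-p[1])-r
    return least_squares(f,q.mean(0)[:2],loss='soft_l1',f_scale=.003).x
for n in("scene0","top0"):
    P=np.load(n+".npz")["P"].reshape(-1,3);P=P[~np.isnan(P[:,0])]
    def sel(c,r,z0,z1): return P[(np.hypot(P[:,0]-c[0],P[:,1]-c[1])<r)&(P[:,2]>z0)&(P[:,2]<z1)]
    print(n)
    for nm,c,r,z0,z1,R in[("can",(.547,.063),.07,.09,.108,.05),("stem/collar",(.44,.262),.03,.06,.2,.018),("cover",(.44,.262),.07,.044,.054,.0),("ring",(.58,.066),.2,.214,.232,0),("pin",(.53,.066),.08,.24,.3,0),("greencan",(.645,-.097),.07,.09,.108,.05)]:
        q=sel(c,r,z0,z1)
        if len(q)<3: print(nm,len(q));continue
        print(nm,len(q),np.round(q.mean(0),4),np.round(q.min(0),3),np.round(q.max(0),3), np.round(circ(q,R),4) if R else "")
```

```text
scene0
can 155 [0.5573 0.056  0.0978] [0.5   0.011 0.09 ] [0.604 0.116 0.106] [0.5526 0.0634]
stem/collar 97 [0.4451 0.259  0.0814] [0.421 0.244 0.06 ] [0.461 0.28  0.111] [0.4373 0.2673]
cover 393 [0.4438 0.2688 0.0492] [0.381 0.203 0.044] [0.502 0.326 0.054] 
ring 655 [0.6284 0.0741 0.2245] [0.516 0.037 0.214] [0.778 0.136 0.232] 
pin 54 [0.5263 0.0932 0.2614] [0.516 0.086 0.241] [0.532 0.102 0.276] 
greencan 195 [ 0.6511 -0.0966  0.0984] [ 0.595 -0.15   0.09 ] [ 0.701 -0.045  0.108] [ 0.6498 -0.0976]
top0
can 125 [0.5457 0.063  0.0979] [0.498 0.015 0.09 ] [0.601 0.113 0.107] [0.5488 0.0645]
stem/collar 96 [0.4372 0.2619 0.0823] [0.421 0.246 0.06 ] [0.456 0.282 0.113] [0.4418 0.2701]
cover 824 [0.4375 0.2626 0.0489] [0.379 0.203 0.044] [0.499 0.324 0.054] 
ring 710 [0.6251 0.0761 0.224 ] [0.514 0.04  0.215] [0.778 0.137 0.232] 
pin 40 [0.5187 0.0956 0.2673] [0.512 0.088 0.243] [0.527 0.105 0.277] 
greencan 153 [ 0.6491 -0.0973  0.0987] [ 0.595 -0.148  0.09 ] [ 0.697 -0.046  0.107] [ 0.6454 -0.0968]
```

The top view shows the lamp's pin at crop (375,260) over the grey canister at (408,262). The lid pair is on the left slice at (272,338). The decoys are green at (520,312), turquoise at (222,468), and a turquoise tin at (514,196). Next I fit the lamp geometry and plan the arc.

Run:
```python
import numpy as np
from scipy.optimize import least_squares
for n in("scene0","top0"):
    P=np.load(n+".npz")["P"].reshape(-1,3);P=P[~np.isnan(P[:,0])]
    q=P[(P[:,2]>.220)&(P[:,2]<.230)&(abs(P[:,0]-.65)<.2)&(abs(P[:,1]-.08)<.1)][:,:2]
    def f(p):
        d=q-p[:2];u=np.array([np.cos(p[2]),np.sin(p[2])]);r=np.hypot(*d.T)
        ring=abs(r-.0435)-.0065; s=d@u; t=d@np.array([-u[1],u[0]])
        bar=np.maximum(abs(t)-.009,np.maximum(.04-s,0))
        return np.r_[np.maximum(0,np.minimum(ring,bar)), .2*np.where(s<.06,r-.0435,t)]
    b=least_squares(f,[.567,.088,-.2],loss='soft_l1',f_scale=.003)
    x=b.x;u=np.array([np.cos(x[2]),np.sin(x[2])])
    print(n,len(q),np.round(x,4),"pivot",x[:2]+.24*u,"pin",x[:2]-.044*u,b.cost)
```

```text
scene0 613 [ 0.5675  0.0876 -0.1979] pivot [0.8028587 0.0403781] pin [0.52439939 0.09620295] 0.0005808265144746595
top0 696 [ 0.564   0.088  -0.1881] pivot [0.79978615 0.04311953] pin [0.52079493 0.09622229] 0.0005502702172154299
```

Emit:
send_rows(xyz=[[0, 0, -50], [30, -25, -90], [75, -60, -90], [120, -99, -90], [165, -136, -90], [210, -173, -90], [255, -210, -90], [300, -246, -90], [345, -283, -90], [390, -320, -90], [435, -357, -90], [475, -390, -90], [505, -415, -90], [516, -424, -90], [516, -424, -90], [516, -424, -90]], spin=[0, 0, 3, 6, 9, 12, 15, 18, 21, 24, 27, 30, 33, 35, 35, 35], hand=0.7)

```text
time_s: 2.9
position: [0.5222, 0.0953, 0.4948]
tool_rot: [[0.982, -0.189, -0.0], [-0.189, -0.982, -0.0], [-0.0, 0.0, -1.0]]
ft_force: [0.1, -0.1, -0.4]
grip_width: 0.0599
```

Run:
```python
from h import *
s=env.observe();print(s["position"],s["tool_rot"],s["q"],s["grip_width"],s["time_s"])
p=get_image("wrist");save(p,"w0");C=cloud(p).reshape(-1,3)
print(np.round(p["cam_to_world"],3).tolist())
q=C[(C[:,2]>.262)&(C[:,2]<.28)&(np.hypot(C[:,0]-.5225,C[:,1]-.096)<.03)];print(len(q),q.mean(0) if len(q) else "",q.min(0),q.max(0))
q=C[(C[:,2]>.09)&(C[:,2]<.108)&(np.hypot(C[:,0]-.55,C[:,1]-.064)<.07)];print(len(q),q.min(0),q.max(0))
```

```text
[0.52223283 0.09525144 0.4947741 ] [[ 9.82020832e-01 -1.88772551e-01 -9.40135845e-05]
 [-1.88772567e-01 -9.82020812e-01 -2.04809126e-04]
 [-5.36609555e-05  2.18874014e-04 -9.99999975e-01]] [-2.44932647e+00  1.70898270e+01  6.67259328e+01 -1.20242617e-02
  9.61891203e+01  9.84305386e+01] 0.059885455350717195 2.9
[[-0.19, -0.947, -0.257, 0.587], [-0.982, 0.183, 0.05, 0.083], [-0.0, 0.262, -0.965, 0.463], [0.0, 0.0, 0.0, 1.0]]
483 [0.52426247 0.09809093 0.27016707] [0.51469539 0.08971481 0.26200716] [0.53168005 0.10711969 0.27341639]
505 [0.50389624 0.01478341 0.0900076 ] [0.60248042 0.11841238 0.10176755]
```

View pics/w0.png

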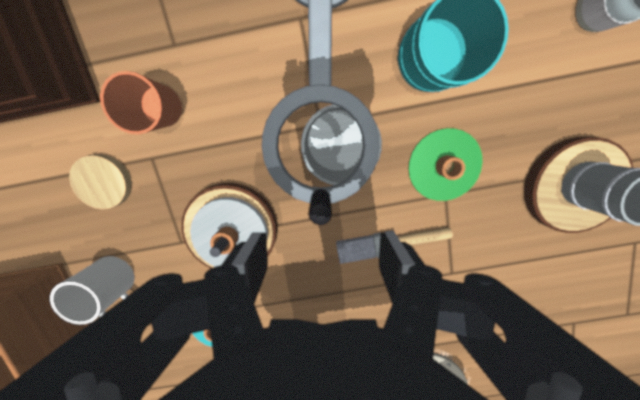

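The wrist view shows the pin at (320,205), centred between the fingers, with the canister under the ring. Descending.

Emit:
send_rows(xyz=[[1, -3, 30], [1, -3, 60], [1, -3, 80], [1, -3, 90], [1, -3, 90]], spin=[0, 0, 0, 0, 0])

```text
time_s: 3.58
position: [0.5237, 0.0975, 0.4049]
tool_rot: [[0.982, -0.19, -0.0], [-0.19, -0.982, -0.0], [-0.0, 0.0, -1.0]]
ft_force: [-0.3, 0.5, -0.5]
grip_width: 0.0599
```

Emit:
send_rows(xyz=[[0, 0, 0], [0, 0, 0], [0, 0, 0], [0, 0, 0], [0, 0, 0]], spin=[0, 0, 0, 0, 0], hand=0.0, force=30)

```text
time_s: 4.2
position: [0.5237, 0.0974, 0.4056]
tool_rot: [[0.982, -0.19, 0.001], [-0.19, -0.982, -0.0], [0.001, 0.0, -1.0]]
ft_force: [-1.6, -1.4, 6.3]
grip_width: 0.0171
```

Run:
```python
import numpy as np
# radial dir = -tool x ; pivot = pin + .284*toolx ; arc by theta
for t in np.radians(np.arange(0,55,4)):
    # in tool frame: pivot at (284,0); pin moves +y
    print(round(np.degrees(t)),round(284*(1-np.cos(t))),round(284*np.sin(t)))
```

```text
0 0 0
4 1 20
8 3 40
12 6 59
16 11 78
20 17 97
24 25 116
28 33 133
32 43 150
36 54 167
40 66 183
44 80 197
48 94 211
52 109 224
```

Emit:
send_rows(xyz=[[1, 20, 0], [3, 40, 0], [6, 59, 0], [11, 78, 0], [17, 97, 0], [25, 116, 0], [33, 133, 0], [43, 150, 0], [54, 167, 0], [66, 183, 0], [80, 197, 0], [94, 211, 0], [109, 224, 0], [109, 224, 0], [109, 224, 0]], spin=[-4, -8, -12, -16, -20, -24, -28, -32, -36, -40, -44, -48, -52, -52, -52])

```text
time_s: 6.08
position: [0.589, -0.143, 0.4056]
tool_rot: [[0.754, 0.657, 0.004], [0.657, -0.754, 0.0], [0.003, 0.002, -1.0]]
ft_force: [6.5, 1.9, 0.5]
grip_width: 0.0172
```

Emit:
send_rows(xyz=[[0, 0, 0], [0, 0, 0], [0, 0, 0], [0, 0, 0]], spin=[0, 0, 0, 0], hand=0.7)

```text
time_s: 6.58
position: [0.5889, -0.143, 0.4056]
tool_rot: [[0.754, 0.657, 0.003], [0.657, -0.754, 0.0], [0.003, 0.002, -1.0]]
ft_force: [-0.5, -0.9, -0.2]
grip_width: 0.0601
```

Emit:
send_rows(xyz=[[0, 0, -40], [0, 0, -80], [0, 0, -110], [0, 0, -110]], spin=[0, 0, 0, 0])

```text
time_s: 7.08
position: [0.5881, -0.1429, 0.5179]
tool_rot: [[0.754, 0.657, 0.008], [0.657, -0.754, -0.002], [0.005, 0.006, -1.0]]
ft_force: [-0.3, -0.3, -0.7]
grip_width: 0.0597
```

Run:
```python
from h import *
from scipy.optimize import least_squares
s=env.observe();print(s["position"],s["tool_rot"],s["q"],s["time_s"])
for n in("scene","top","wrist"):
    p=get_image(n);save(p,n+"1");C=cloud(p).reshape(-1,3)
    for nm,c,r,z0,z1,R in [("pin",(.59,-.148),.04,.262,.28,.009),("can",(.551,.065),.07,.093,.106,.05),("stem",(.44,.263),.014,.09,.2,.008),("collar",(.44,.263),.025,.07,.088,.018),("cover",(.44,.263),.07,.044,.054,0)]:
        q=C[(C[:,2]>z0)&(C[:,2]<z1)&(np.hypot(C[:,0]-c[0],C[:,1]-c[1])<r)]
        if len(q)<4: continue
        f=lambda x:np.hypot(q[:,0]-x[0],q[:,1]-x[1])-R
        print(n,nm,len(q),np.round((q.min(0)+q.max(0))/2,4),np.round(q.mean(0),4),q[:,2].max().round(3),np.round(least_squares(f,c,loss='soft_l1',f_scale=.002).x,4) if R else"")
```

```text
[ 0.58812638 -0.14288482  0.51791252] [[ 0.75359856  0.65728815  0.00784206]
 [ 0.65731734 -0.75361205 -0.00167381]
 [ 0.00480969  0.0064161  -0.99996785]] [-24.86430292  25.08524253  50.82937121   0.1048682  103.63736695
  24.06552993] 7.075
scene pin 31 [ 0.5902 -0.1455  0.2688] [ 0.5904 -0.1464  0.2702] 0.275 [ 0.5856 -0.147 ]
scene can 148 [0.5521 0.063  0.0995] [0.5516 0.0614 0.0989] 0.106 [0.5525 0.0637]
scene stem 25 [0.4421 0.2637 0.1013] [0.4438 0.2615 0.1026] 0.112 [0.4425 0.264 ]
scene collar 50 [0.4421 0.2644 0.0788] [0.4456 0.2588 0.0783] 0.087 [0.4409 0.2656]
scene cover 501 [0.4433 0.2647 0.049 ] [0.4459 0.2588 0.0492] 0.054 
top pin 18 [ 0.5839 -0.1456  0.2712] [ 0.5831 -0.1463  0.2707] 0.275 [ 0.5893 -0.1433]
top can 132 [0.5494 0.0653 0.0993] [0.5479 0.067  0.0989] 0.106 [0.5487 0.0645]
top stem 22 [0.437  0.2627 0.104 ] [0.4374 0.2626 0.1058] 0.111 [0.4385 0.2653]
top collar 57 [0.4395 0.2641 0.0786] [0.4381 0.2623 0.0789] 0.087 [0.4388 0.2655]
top cover 656 [0.4429 0.2638 0.049 ] [0.4482 0.2678 0.049 ] 0.054 
wrist pin 399 [ 0.5885 -0.1428  0.2675] [ 0.5895 -0.1418  0.2702] 0.273 [ 0.5871 -0.1436]
wrist can 1140 [0.5511 0.067  0.0974] [0.5511 0.0711 0.0982] 0.102 [0.5515 0.0661]
wrist stem 107 [0.4413 0.2638 0.096 ] [0.4439 0.2612 0.0954] 0.102 [0.4407 0.267 ]
wrist collar 624 [0.4414 0.2655 0.079 ] [0.444  0.2615 0.077 ] 0.088 [0.4394 0.2695]
wrist cover 5085 [0.4411 0.265  0.049 ] [0.447  0.2597 0.0483] 0.054
```

Emit:
send_rows(xyz=[[8, -20, 0], [23, -60, 0], [43, -110, 0], [62, -160, 20], [82, -210, 50], [101, -260, 80], [121, -310, 110], [140, -360, 130], [153, -393, 138], [157, -404, 138], [157, -404, 138], [157, -404, 138]], spin=[0, 0, 0, 0, 0, 0, 0, 0, 0, 0, 0, 0])

```text
time_s: 8.72
position: [0.4421, 0.2637, 0.3767]
tool_rot: [[0.754, 0.656, 0.002], [0.656, -0.754, 0.001], [0.002, 0.0, -1.0]]
ft_force: [0.8, 0.3, -0.5]
grip_width: 0.0597
```

```bash
cat >> h.py <<'E'
from scipy.optimize import least_squares
def fit(C,c,r,z0,z1,R):
    C=C.reshape(-1,3)
    q=C[(C[:,2]>z0)&(C[:,2]<z1)&(np.hypot(C[:,0]-c[0],C[:,1]-c[1])<r)]
    if len(q)<4: return len(q)
    f=lambda x:np.hypot(q[:,0]-x[0],q[:,1]-x[1])-R
    return len(q),np.round((q.min(0)+q.max(0))/2,4),np.round(q.mean(0),4),np.round(least_squares(f,c,loss='soft_l1',f_scale=.002).x,4)
E
python3 - <<'E'
from h import *
s=env.observe();print(s["position"],s["tool_rot"],s["q"],s["time_s"])
p=get_image("wrist");save(p,"w2");C=cloud(p)
print("stemtop",fit(C,(.441,.265),.03,.098,.112,.006))
print("collar",fit(C,(.441,.265),.03,.072,.084,.016))
print("cover",fit(C,(.441,.265),.075,.044,.054,.05))
print("can",fit(C,(.551,.065),.07,.093,.106,.05))
E
```

```text
[0.44211922 0.26374827 0.37672103] [[ 7.54488424e-01  6.56311227e-01  1.67076834e-03]
 [ 6.56310320e-01 -7.54490232e-01  1.11978096e-03]
 [ 1.99550321e-03  2.51680738e-04 -9.99997977e-01]] [1.76196207e+01 1.96014685e+01 8.26783206e+01 3.29395740e-02
 7.76095551e+01 6.65934188e+01] 8.725
stemtop (255, array([0.4407, 0.2668, 0.1031]), array([0.4413, 0.2671, 0.1055]), array([0.4411, 0.267 ]))
collar (521, array([0.4404, 0.2668, 0.078 ]), array([0.4427, 0.2683, 0.0777]), array([0.44  , 0.2663]))
cover (8500, array([0.4404, 0.2669, 0.0489]), array([0.4431, 0.269 , 0.0482]), array([0.4394, 0.2659]))
can (2308, array([0.5503, 0.0673, 0.097 ]), array([0.5535, 0.0666, 0.0976]), array([0.5501, 0.0684]))
```

View pics/w2.png

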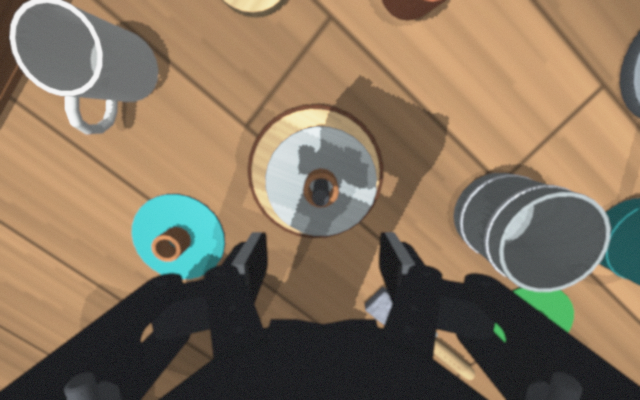

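The wrist view has the stem at (321,187), centred between the fingers, and the set sits flat on the slice. The depth heights agree: stem 0.106, collar 0.078, cover 0.049.

Emit:
send_rows(xyz=[[1, -2, 40], [1, -2, 80], [1, -2, 105], [1, -2, 116], [1, -2, 120], [1, -2, 120]], spin=[0, 0, 0, 0, 0, 0])

```text
time_s: 9.52
position: [0.4421, 0.2659, 0.2574]
tool_rot: [[0.755, 0.656, 0.003], [0.656, -0.755, 0.002], [0.003, 0.001, -1.0]]
ft_force: [0.4, 0.3, -0.5]
grip_width: 0.0598
```

Emit:
send_rows(xyz=[[0, 0, 0], [0, 0, 0], [0, 0, 0], [0, 0, 0], [0, 0, 0], [0, 0, 0]], spin=[0, 0, 0, 0, 0, 0], hand=0.0, force=60)

```text
time_s: 10.28
position: [0.442, 0.2661, 0.2579]
tool_rot: [[0.755, 0.656, 0.003], [0.656, -0.755, 0.002], [0.004, 0.001, -1.0]]
ft_force: [-2.3, 2.3, 5.2]
grip_width: 0.014
```

Emit:
send_rows(xyz=[[0, 0, -5], [0, 0, -15], [0, 0, -35], [0, 0, -60], [0, 0, -90], [0, 0, -120], [0, 0, -140], [0, 0, -145], [0, 0, -145]], spin=[0, 0, 0, 0, 0, 0, 0, 0, 0])

```text
time_s: 11.4
position: [0.4413, 0.2657, 0.4025]
tool_rot: [[0.755, 0.656, 0.003], [0.656, -0.755, 0.002], [0.003, 0.0, -1.0]]
ft_force: [-0.1, -0.1, -4.3]
grip_width: 0.014
```

Run:
```python
from h import *
s=env.observe();print(s["position"],s["tool_rot"],s["ft_force"],s["time_s"])
for n in("scene","top","wrist"):
    p=get_image(n);C=cloud(p)
    print(n,"cover",fit(C,(.441,.265),.075,.185,.2,.05)); print(" collar",fit(C,(.441,.265),.025,.21,.23,.016))
    print(" can",fit(C,(.551,.065),.07,.093,.106,.05))
    q=C.reshape(-1,3);q=q[(np.hypot(q[:,0]-.441,q[:,1]-.266)<.058)&(np.hypot(q[:,0]-.441,q[:,1]-.266)>.025)&(abs(q[:,2]-.19)<.012)]
    if len(q)>50: A=np.c_[q[:,:2]-[.441,.266],np.ones(len(q))];print(" plane",np.linalg.lstsq(A,q[:,2],rcond=None)[0])
save(p,"w3")
```

```text
[0.4413351  0.2656898  0.40252508] [[ 7.54825740e-01  6.55919241e-01  2.83758391e-03]
 [ 6.55916674e-01 -7.54830947e-01  1.88649464e-03]
 [ 3.37928428e-03  4.37243884e-04 -9.99994195e-01]] [-0.10400361 -0.10007676 -4.27041864] 11.4
scene cover (618, array([0.4419, 0.2624, 0.1926]), array([0.4482, 0.2562, 0.1937]), array([0.4399, 0.2645]))
 collar (50, array([0.4425, 0.2627, 0.22  ]), array([0.4478, 0.2564, 0.2202]), array([0.4419, 0.2639]))
 can (150, array([0.5518, 0.0644, 0.0991]), array([0.5542, 0.0644, 0.099 ]), array([0.5528, 0.0634]))
 plane [-0.00350584  0.00134688  0.19415358]
top cover (432, array([0.438 , 0.2578, 0.1926]), array([0.4335, 0.2388, 0.1929]), array([0.4403, 0.2662]))
 collar 0
 can (136, array([0.5495, 0.0654, 0.0996]), array([0.5488, 0.0663, 0.0993]), array([0.5486, 0.0645]))
 plane [-0.00270421 -0.00045628  0.19298377]
wrist cover (16642, array([0.4405, 0.2659, 0.1926]), array([0.4516, 0.2761, 0.1924]), array([0.4353, 0.2618]))
 collar (1086, array([0.4449, 0.2694, 0.22  ]), array([0.4485, 0.2731, 0.2198]), array([0.4391, 0.2648]))
 can (1884, array([0.5504, 0.0672, 0.097 ]), array([0.5532, 0.0663, 0.0976]), array([0.55  , 0.0684]))
 plane [-0.00535647  0.00348321  0.19238267]
```

View pics/w3.png

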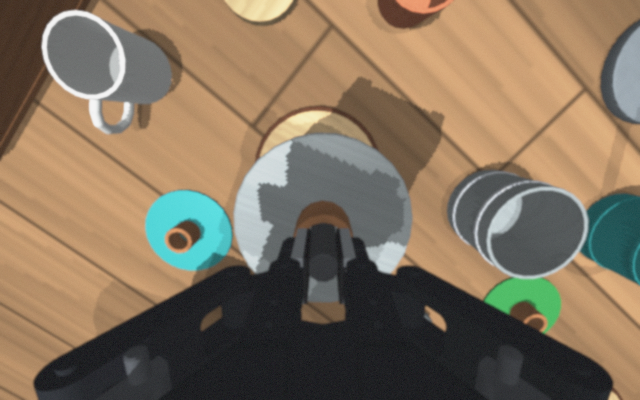

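Emit:
send_rows(xyz=[[-1, 6, 0], [-4, 20, 0], [-9, 43, 0], [-15, 70, 0], [-22, 100, 0], [-28, 130, 0], [-35, 160, 0], [-40, 187, 10], [-45, 207, 20], [-47, 219, 28], [-48, 223, 30], [-48, 223, 30], [-48, 223, 30]], spin=[0, 0, 0, 0, 0, 0, 0, 0, 0, 0, 0, 0, 0])

```text
time_s: 13.18
position: [0.5513, 0.0666, 0.3722]
tool_rot: [[0.754, 0.657, 0.002], [0.657, -0.754, 0.002], [0.003, 0.0, -1.0]]
ft_force: [-0.7, 0.6, -3.8]
grip_width: 0.0142
```

Run:
```python
from h import *
s=env.observe();print(s["position"],s["tool_rot"],s["ft_force"],s["time_s"])
for n in("scene","top","wrist"):
    p=get_image(n);C=cloud(p)
    print(n,"cover",fit(C,(.551,.066),.075,.155,.172,.05))
    print(" can",fit(C,(.551,.065),.07,.093,.106,.05))
    if n=="scene":save(p,"s4"); cv2.imwrite("pics/s4c.png",cv2.resize(cv2.imread("pics/s4.png")[120:320,240:460],(660,600),interpolation=cv2.INTER_CUBIC))
```

```text
[0.55130857 0.06659136 0.37223575] [[ 7.54254670e-01  6.56578282e-01  2.20293395e-03]
 [ 6.56576229e-01 -7.54257861e-01  1.65377509e-03]
 [ 2.74741306e-03  1.99026484e-04 -9.99996206e-01]] [-0.74686683  0.58187779 -3.80980144] 13.175
scene cover (748, array([0.5517, 0.0641, 0.1635]), array([0.5582, 0.0575, 0.1637]), array([0.5494, 0.0657]))
 can (72, array([0.5638, 0.0547, 0.0995]), array([0.5797, 0.0399, 0.0994]), array([0.5526, 0.0638]))
top cover (150, array([0.5388, 0.0645, 0.1642]), array([0.5372, 0.0421, 0.1632]), array([0.5714, 0.0542]))
 can 0
wrist cover (16681, array([0.5508, 0.0667, 0.1635]), array([0.5616, 0.0769, 0.1626]), array([0.5453, 0.0625]))
 can 0
```

View pics/s4c.png

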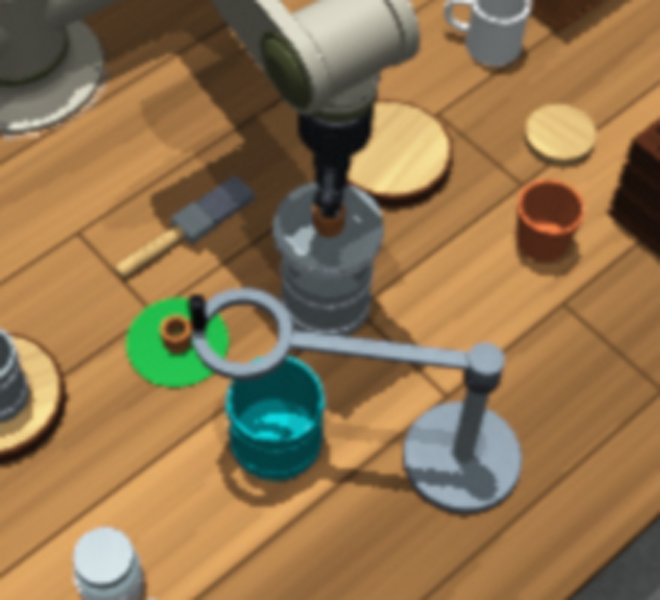

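The scene crop shows the pair hanging level over the canister (330,240) and the lamp parked off to the right over the turquoise tin. The cover and rim centres agree within 1 mm, so I lower slowly.

Emit:
send_rows(xyz=[[0, 0, 5], [0, 0, 12], [0, 0, 20], [0, 0, 28], [0, 0, 34], [0, 0, 38], [0, 0, 41], [0, 0, 44], [0, 0, 46], [0, 0, 48], [0, 0, 50], [0, 0, 50]], spin=[0, 0, 0, 0, 0, 0, 0, 0, 0, 0, 0, 0])

```text
time_s: 14.82
position: [0.5515, 0.0665, 0.322]
tool_rot: [[0.754, 0.656, 0.002], [0.656, -0.754, 0.002], [0.003, 0.0, -1.0]]
ft_force: [-0.1, 0.2, -4.1]
grip_width: 0.0137
```

Run:
```python
from h import *
p=get_image("scene");C=cloud(p);print(fit(C,(.551,.066),.075,.095,.13,.05))
p=get_image("wrist");C=cloud(p).reshape(-1,3);r=np.hypot(C[:,0]-.551,C[:,1]-.066);q=C[(r<.057)&(r>.025)&(abs(C[:,2]-.115)<.02)];A=np.c_[q[:,:2]-[.551,.066],np.ones(len(q))];print(np.linalg.lstsq(A,q[:,2],rcond=None)[0],np.median(q,0))
```

```text
(757, array([0.5502, 0.0647, 0.113 ]), array([0.5589, 0.0565, 0.1137]), array([0.5499, 0.0649]))
[-0.00315186  0.00600669  0.11253544] [0.56979091 0.08435111 0.11256014]
```

Emit:
send_rows(xyz=[[0, 0, 1.5], [0, 0, 3], [0, 0, 4.5], [0, 0, 5.5], [0, 0, 6], [0, 0, 6]], spin=[0, 0, 0, 0, 0, 0])

```text
time_s: 15.68
position: [0.5513, 0.0667, 0.3168]
tool_rot: [[0.754, 0.657, 0.003], [0.657, -0.754, 0.002], [0.003, 0.0, -1.0]]
ft_force: [-3.3, 2.6, 5.6]
grip_width: 0.0138
```

Emit:
send_rows(xyz=[[0, 0, 0], [0, 0, 0], [0, 0, 0], [0, 0, 0], [0, 0, 0], [0, 0, 0]], spin=[0, 0, 0, 0, 0, 0], hand=0.7)

```text
time_s: 16.42
position: [0.5513, 0.0667, 0.3168]
tool_rot: [[0.754, 0.657, 0.003], [0.657, -0.754, 0.002], [0.003, 0.0, -1.0]]
ft_force: [-0.1, -0.7, -0.4]
grip_width: 0.0599
```

Run:
```python
from h import *
s=env.observe();print(s["position"],s["ft_force"],s["grip_width"])
p=get_image("scene");C=cloud(p);print(fit(C,(.551,.066),.075,.095,.13,.05))
p=get_image("wrist");C=cloud(p);print("collar",fit(C,(.551,.066),.03,.13,.145,.016),"stem",fit(C,(.551,.066),.03,.155,.175,.008));C=C.reshape(-1,3);r=np.hypot(C[:,0]-.551,C[:,1]-.066);q=C[(r<.057)&(r>.025)&(abs(C[:,2]-.11)<.02)];A=np.c_[q[:,:2]-[.551,.066],np.ones(len(q))];print(np.linalg.lstsq(A,q[:,2],rcond=None)[0],np.median(q,0))
save(p,"w5")
```

```text
[0.55133505 0.0667108  0.31677357] [-0.05100368 -0.7180279  -0.35165128] 0.059922377049047335
(738, array([0.5516, 0.0645, 0.1118]), array([0.5592, 0.0569, 0.1083]), array([0.5497, 0.0652]))
collar (1600, array([0.5503, 0.0666, 0.1375]), array([0.5541, 0.07  , 0.1365]), array([0.5494, 0.0659])) stem (1282, array([0.5594, 0.0567, 0.165 ]), array([0.556 , 0.0621, 0.1642]), array([0.5567, 0.0607]))
[0.00018929 0.00048975 0.10724584] [0.56101711 0.07463123 0.10724628]
```

View pics/w5.png

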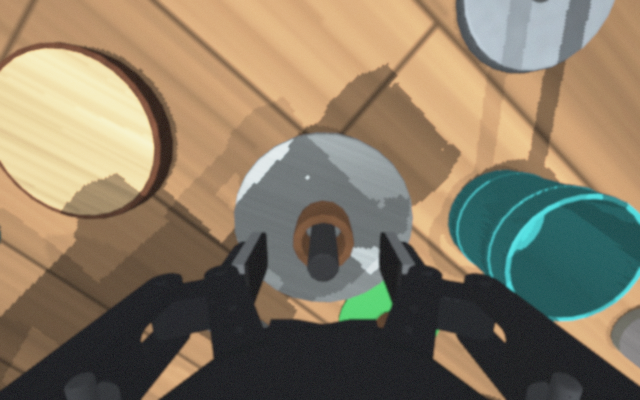

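The wrist view shows the cover level at 0.107 and the stem (322,250) free, with the jaws open around it. The pair is seated, so I lower to the collar and grip it.

Emit:
send_rows(xyz=[[0, 0, 8], [0, 0, 18], [0, 0, 26], [0, 0, 31], [0, 0, 31]], spin=[0, 0, 0, 0, 0])

```text
time_s: 17.15
position: [0.5514, 0.0667, 0.2854]
tool_rot: [[0.754, 0.657, 0.002], [0.657, -0.754, 0.002], [0.003, -0.0, -1.0]]
ft_force: [-0.4, -0.2, -0.2]
grip_width: 0.0604
```

Emit:
send_rows(xyz=[[0, 0, 0], [0, 0, 0], [0, 0, 0], [0, 0, 0], [0, 0, 0]], spin=[0, 0, 0, 0, 0], hand=0.0, force=40)

```text
time_s: 17.77
position: [0.5515, 0.0667, 0.2859]
tool_rot: [[0.754, 0.657, 0.003], [0.657, -0.754, 0.002], [0.003, 0.001, -1.0]]
ft_force: [-1.4, 0.6, 5.3]
grip_width: 0.0355
```

Emit:
send_rows(xyz=[[0, 0, -2], [0, 0, -5], [0, 0, -10], [0, 0, -18], [0, 0, -28], [0, 0, -40], [0, 0, -52], [0, 0, -64], [0, 0, -76], [0, 0, -86], [0, 0, -94], [0, 0, -98], [0, 0, -100], [0, 0, -100], [0, 0, -100], [0, 0, -100]], spin=[0, 0, 0, 0, 0, 0, 0, 0, 0, 0, 0, 0, 0, 0, 0, 0])

```text
time_s: 19.77
position: [0.5512, 0.0666, 0.3857]
tool_rot: [[0.754, 0.657, 0.003], [0.657, -0.754, 0.002], [0.003, 0.0, -1.0]]
ft_force: [-0.6, -0.6, -2.5]
grip_width: 0.0356
```

Run:
```python
from h import *
s=env.observe();print(s["position"],s["ft_force"],s["grip_width"],s["qvel"])
p=get_image("scene");C=cloud(p);print("cover",fit(C,(.551,.066),.075,.195,.225,.05));print("flange",fit(C,(.551,.066),.075,.098,.11,.05))
save(p,"s6"); cv2.imwrite("pics/s6c.png",cv2.resize(cv2.imread("pics/s6.png")[120:320,240:460],(660,600),interpolation=cv2.INTER_CUBIC))
```

```text
[0.55118909 0.06656809 0.38566382] [-0.55895907 -0.60414101 -2.49325011] 0.03559203017734175 [-0.03311342 -0.11469485 -0.01984866  0.00948922  0.0207907  -0.12655548]
cover (781, array([0.5514, 0.0637, 0.2101]), array([0.5594, 0.0558, 0.2079]), array([0.5503, 0.0646]))
flange (391, array([0.5544, 0.0615, 0.104 ]), array([0.5654, 0.0512, 0.1045]), array([0.5388, 0.0755]))
```

View pics/s6c.png

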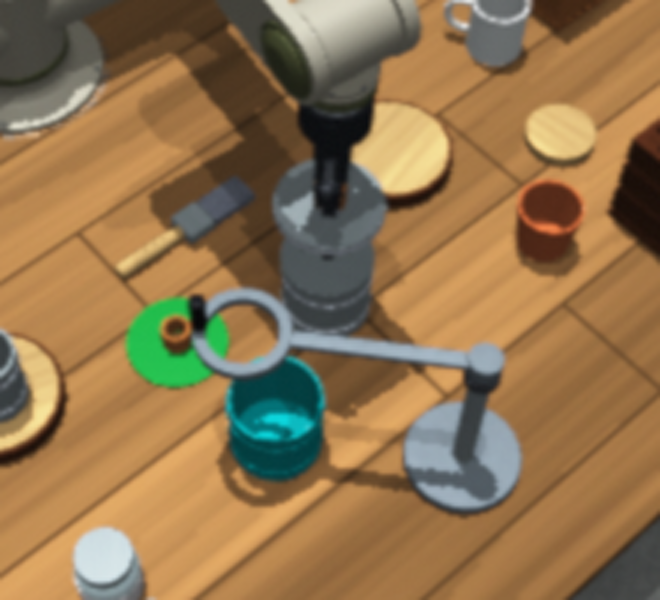

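The scene crop shows the cover held at (330,205), about 120 mm above the inner lid. The inner lid is seated, with its flange top at 0.104 as expected. Handing in.

```bash
python3 -c "
from rig import env
print(env.close_job())"
```

```text
the job is handed in; nothing more can be done
None
```

I finished the task and handed the job in at about 20 s of robot time; the hand-in reports no verdict.

- **Lamp:** I gripped the pin and swung it about 52° to the robot's right, then released it. By the pin's measured position, the ring centre is about 0.19 m from the canister axis.
- **Lids:** I carried the nested pair over by the stem and lowered it until the wrist force showed contact. Then I opened the jaws and lifted the cover straight up 100 mm by its collar.

Last checks:
- **Inner lid:** the flange top is at 0.104 m, which is what a seated lid should give. Before the lift the cover lay level, with its top at about 0.107 m.
- **Cover:** its top is at 0.208 m, so its origin is about 120 mm above the inner lid's. The grip opening is 35.6 mm on the 36 mm collar, the wrist carries about 2 N, and the arm is still.
- **Surroundings:** after the lid was seated, its measured centre was within about 1 mm of the canister's earlier one, and nothing else looks moved.

One disagreement: after the lift, the circle fit on the inner lid's flange centre was about 15 mm off. Much of the flange was hidden from the camera by the cover, so I relied on the height and on the measurements from before the lift.

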